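# Set the telescopic tube to its mark and hold the cam lever shut

### The job

Lift the clear cover off the tube stand by its knob and set it down upright on the middle of the black rubber mat. Then, with a finger against the grey fin, draw the sprung sliding tube out until its white pointer is level with the red mark, the red cam lever still open, and while holding it there pinch the lever fully shut towards the fin; the tube must stay at the mark while the lever closes. Finish still holding: keep fin and lever squeezed together at the mark and do not let go (the tube springs back if released), and leave the other parts on the bench undisturbed.

Things in the scene. Friction and masses are not known exactly. Their poses are not given: they have to be found in the camera images.
- cover_knob (a point): centre of the black knob (26 mm diameter, 22 mm tall, on an 18 mm stem) of the loose clear cover, 0.25 kg: an upside-down open box, 143 mm (its x) by 184 mm (its y), top face 86 mm and knob centre 115 mm above its lower edge, white edging. It stands on the stand's 10 mm base between two low rims, 6 mm high, and lifts straight off; inside it stand the fin and lever, so raise its lower edge 95 mm above the bench before going sideways. Axes as the stand's at the start.
- cover: the clear cover; origin at the centre of its lower edge, z up
- mat_mid (a point): centre of the top face of the black rubber mat, fixed, 200 mm (x) by 260 mm (y), 4 mm thick: the place for the cover
- stand: fixed grey stand with the telescopic tube lying along its y axis; base 155 mm (x) by 290 mm (y), 10 mm thick; origin on the bench under the middle of the cover. The inner tube slides out towards the stand's +y. Nothing on the stand but fin and lever is higher than 46 mm above the bench.
- leg (a joint): how far the inner tube (with carriage, fin, lever and white pointer) is drawn out along the stand's +y, m; 0 = fully in, most 0.075. A spring draws it back in with 4 to 6 N all the time.
- fin_mid (a point): centre of the upright grey fin fixed on the sliding carriage: 30 mm (x) by 12 mm thick (y) by 46 mm tall; it reaches from 40 to 86 mm above the bench, so this point is 63 mm up; axes as the stand's. A finger pushes on its -y face to draw the tube out.
- lever (a joint): angle of the red cam lever, rad: 0 = shut (parallel to the fin), 0.38 = fully open; it starts open 0.32 to 0.38, and stays where it is left with slight friction (about 2 N at the paddle). It is carried by the sliding carriage and hinges about a vertical pin 60 mm to the stand's +x of the fin and 24 mm to its +y; shutting swings its free end towards the stand's -y, towards the fin.
- lever_mid (a point): middle of the height of the lever's red bar, 76 mm long, 12 mm thick, 34 mm tall, from 46 to 80 mm above the bench, parallel to the stand's x when shut; the point is on its centre line, 60 mm from the hinge pin and 15 mm from its free end; it faces the fin. Over the outer faces of fin and bar (fin's -y face to the bar's +y face) the pinch is 36 mm when shut and up to 66 mm when fully open.
- leg_pointer (a point): tip of the white pointer on the sliding carriage, on its -x side, at the y of the fin's middle
- mark_tip (a point): tip of the red mark, a small fixed upright block (8 by 4 by 30 mm) on the stand beside the white pointer's path; along the stand's y axis it lies 30 to 60 mm from where the pointer is with the tube fully in
- prefilter_mid (a point): blue flat prefilter, 100 by 140 by 16 mm, in a stacking tray at the far side; bystander
- cyclone_mid (a point): purple cyclone separator, 160 mm tall, in a tray; bystander
- crevice_mid (a point): black crevice tool, 172 mm long, in a tray; bystander
- bottle_mid (a point): 150 mm bottle at the left; bystander
Not all that is in view belongs to the job. What is shaped like the cover but green or orange is not meant.

How it is judged:
By the outcome, as a careful person would: the job done as asked, in the order asked, and still so for the second after the job is handed in, while the arm keeps its last pose, push and grip.
It also fails if it takes over 64 s, if anything falls off the work surface, if the arm or the gripper's body presses on something with over 40 N, if the wrist force passes 120 N, or if a joint passes its speed limit or range.

### The arm

A 6-joint arm with a two-finger parallel gripper is mounted at the origin on the work surface. World frame = base frame: x ahead of the robot, y to its left, z up, the work surface at z = 0. Lengths are in m, angles in rad, forces in N, time in s.
With the tool pointing down it reaches from about 0.425 to 0.95 m from the base axis. Payload 3.5 kg.
Tool frame: the origin (TCP) lies between the finger pads; the fingertips stand 19 mm ahead of it and the grasp point (between the pads) is the TCP; y points along the fingers, z is the direction in which the jaws open and shut, and the axes are right-handed (so a half turn about y gives the same grasp; the last joint's range is limited). The gripper opens to 85 mm and grips with 20 to 120 N. Pads are 22 mm wide; open, the fingers measure 114 mm over their backs; the gripper's body (76 mm by 85 mm) begins 54 mm behind the grasp point. The pads swing forward as they close: fully open they stand 13 mm farther back than shut.
Start: joints at [-1.365, 0.286, 1.577, -0, 1.279, -0.15], TCP at [0.235, -0.633, 0.25] pointing down, gripper open.
Joint ranges: [-2.77, 2.77], [-0.9, 2.22], [0.21, 2.48], [-1.53, 4.67], [0.24, 2.81], [-2.84, 2.84]. Speed limits (rad/s): [2.79, 2.79, 3.14, 3.14, 3.14, 3.14].

### API

Orientations are given as a unit quaternion [x, y, z, w].
In Python, from plant import get_state, read_camera, camera_model, sign_off gives the robot as it stands.
- The arm moves only by the tool carry_out, never from a script. Its argument "moves" is a list of rows, each a list of 7 numbers: the turn, a rotation vector about the tool's x, y, z in rad, then the shift along the tool's x, y, z in m, then the closure, from -1 (fully open) to 1 (shut). In form: [[wx, wy, wz, dx, dy, dz, jaw], ...]. A call has 1 to 10 rows; each row shifts and turns the commanded pose from where the row before left it, along the tool's axes as they then stand; what a row does not reach is not made up. A row lasts 1/8 s, in which the tool goes at most 62.5 mm and 10.7 degrees, less where a joint would pass 70% of its speed; a pose out of reach is approached as far as the arm can. A call is refused whole if a number of a shift passes 0.0625 or a number of a turn 0.188, either way. A call with a gripper value outside its range is refused whole. The fingers move at their own pace and stop on an object; "squeeze" is the grip in N (left out, the last holds). Time passes only in rows, so rows that do not move let the fingers close. It gives the time, the measured TCP pose, the force and the opening at its end, in the units of the state.
- get_state(): the state, without advancing time (a new reading comes with each control period).
- read_camera(name): name is "scene" or "top" or "wrist"; returns the picture (480x640x3 uint8, blue, green, red); there is no depth.
- camera_model(name): a dict with "camera_matrix" (3x3 intrinsics, pixels), "pose" (4x4, takes a point from camera to world coordinates). Camera axes: x right, y down, z forward; pixel columns grow to the right and rows downward; lengths in m; the calibration is good to about 2 mm. A picture is of the moment at which its call begins: read the wrist's pose just before it. camera_model takes no time and is no camera call; for the wrist camera it gives the pose at the moment of the call.
- sign_off(): hands the job in, once; it reports no verdict.
The state is a dict: "time": time; "qpos": joint angles; "dq": joint speeds; "joint_efforts": joint torques, N m; "eef_pos": TCP position; "tcp_rot": TCP orientation; "contact_force": force on the tool from outside, world axes, zero at the start; "wrist_torque": the same for the moment, N m; "opening": opening from 0.0 (shut) to 1.0 (fully open).
Only numpy, scipy, OpenCV 4.12 (cv2) and the standard library are available. Lean on these libraries where they do the work, as an engineer would, in place of code of your own. Each camera call takes 0.05 s, during which the arm holds its last target. There are 200 camera calls.

## Working session

There is one attempt and no reset: what is moved stays moved. The work goes in short steps, Python scripts to look and compute and a tool call to move; the robot and the scene stay as the last step left them, time stands still between calls to the robot, and variables do not carry over. Pictures are saved under pics/ and viewed, about 8 in all and at most 12, crops included, and the job is handed in when it is done.

Besides the shell and the picture viewer there is one more tool, called after "Request:" as name([rows], argument=value, ...), one row to a line, values as JSON. carry_out: Moves the arm, as the interface text tells. Its arguments: {"type":"object","properties":{"moves":{"type":"array","items":{"type":"array","items":{"type":"number"}}},"squeeze":{"type":"number"}},"required":["moves"]}

```bash
ls; mkdir -p pics
python3 - <<'E'
from plant import *
import cv2
print(get_state())
for n in("scene","top"):
    cv2.imwrite(f"pics/{n}0.png",read_camera(n)); m=camera_model(n); print(n,m["camera_matrix"],m["pose"])
E
```

```text
pics
{'time': 0.0, 'qpos': array([-1.36501534e+00,  2.87198923e-01,  1.57819574e+00, -2.07100488e-05,
        1.27859481e+00, -1.50029927e-01]), 'dq': array([-0.00106334,  0.00163719, -0.0002491 , -0.00017168,  0.00061764,
       -0.00198687]), 'joint_efforts': array([-3.67286266e-04, -4.05983841e+01, -2.92626411e+01, -1.98018056e-04,
        5.88369090e-03,  9.08891735e-06]), 'eef_pos': array([ 0.23501307, -0.63210573,  0.2489148 ]), 'tcp_rot': array([-0.12516823,  0.69679218, -0.69509842,  0.12510698]), 'contact_force': array([-0.30518248, -0.54159509, -0.18630197]), 'wrist_torque': array([-0.0053959 ,  0.05764512, -0.04646868]), 'opening': 1.000495700771973}
scene [[485.56838924   0.         319.01516709]
 [  0.         485.56838924 240.1699763 ]
 [  0.           0.           1.        ]] [[ 0.19833215  0.83138446 -0.51909946  1.12683666]
 [ 0.98005753 -0.16156583  0.11568804 -0.04430604]
 [ 0.0123125  -0.53169199 -0.84684829  1.12869748]
 [ 0.          0.          0.          1.        ]]
top [[584.17728745   0.         308.72172719]
 [  0.         584.17728745 237.70948923]
 [  0.           0.           1.        ]] [[-0.01610082 -0.98618067  0.16488921  0.23631611]
 [-0.99984174  0.01712805  0.00480974  0.1085623 ]
 [-0.0075675  -0.16478567 -0.98630037  1.71035794]
 [ 0.          0.          0.          1.        ]]
```

View pics/scene0.png

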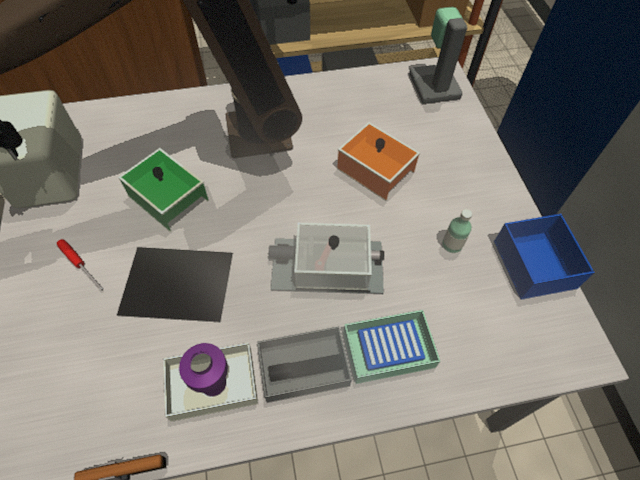

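View pics/top0.png

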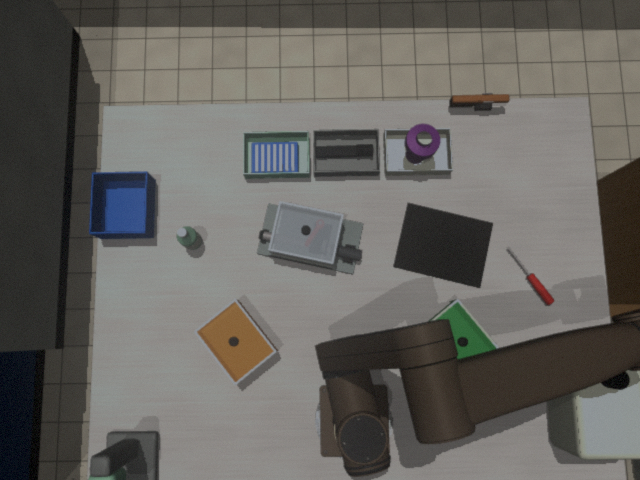

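```bash
cat > h.py <<'E'
import numpy as np, cv2
from plant import *
def ray(m,u,v):
    K,T=m["camera_matrix"],m["pose"]; d=T[:3,:3]@np.linalg.solve(K,[u,v,1]); return T[:3,3],d/np.linalg.norm(d)
def plane(m,u,v,z):
    o,d=ray(m,u,v); return o+d*(z-o[2])/d[2]
def tri(a,b):
    A=0;B=0
    for m,u,v in(a,b):
        o,d=ray(m,u,v);P=np.eye(3)-np.outer(d,d);A=A+P;B=B+P@o
    return np.linalg.solve(A,B)
def proj(m,p):
    T=np.linalg.inv(m["pose"]);q=m["camera_matrix"]@(T[:3,:3]@p+T[:3,3]);return q[:2]/q[2]
def blob(mask,near=None):
    n,l,s,c=cv2.connectedComponentsWithStats(mask.astype(np.uint8)*255)
    return [(tuple(c[i].round(1)),s[i]) for i in range(1,n) if s[i,4]>15]
E
python3 - <<'E'
from h import *
S,T=camera_model("scene"),camera_model("top")
a,b=cv2.imread("pics/scene0.png"),cv2.imread("pics/top0.png")
def dark(im,x0,x1,y0,y1,t=60):
    m=np.zeros(im.shape[:2],bool);m[y0:y1,x0:x1]=im[y0:y1,x0:x1].max(2)<t;return m
for nm,im,w in(("s",a,(315,350,228,262)),("t",b,(290,325,215,245))): print(nm,blob(dark(im,*w)))
m=dark(b,385,500,195,295,70).astype(np.uint8)
c=max(cv2.findContours(m,0,2)[0],key=cv2.contourArea);r=cv2.minAreaRect(c);print(r)
p=np.array([plane(T,*q,0.004) for q in cv2.boxPoints(r)]);print("mat",p.round(4),p.mean(0))
o=[cv2.resize(a[210:300,260:395],None,fx=5.9,fy=5.9,interpolation=2)[:300*2],cv2.resize(b[195:280,250:370],None,fx=6,fy=6,interpolation=2)]
o=[cv2.resize(x,(520,int(520*x.shape[0]/x.shape[1]))) for x in o]
cv2.imwrite("pics/z.png",cv2.resize(np.vstack(o),None,fx=.83,fy=.83))
E
```

```text
s []
t [((np.float64(305.6), np.float64(230.0)), array([302, 226,   8,   9,  56], dtype=int32))]
((443.5998229980469, 245.08396911621094), (89.42073822021484, 65.92787170410156), 13.495734214782715)
mat [[ 0.4311 -0.1273  0.004 ]
 [ 0.6228 -0.1809  0.004 ]
 [ 0.5548 -0.4356  0.004 ]
 [ 0.3657 -0.3779  0.004 ]] [ 0.49359821 -0.28041851  0.004     ]
```

View pics/z.png

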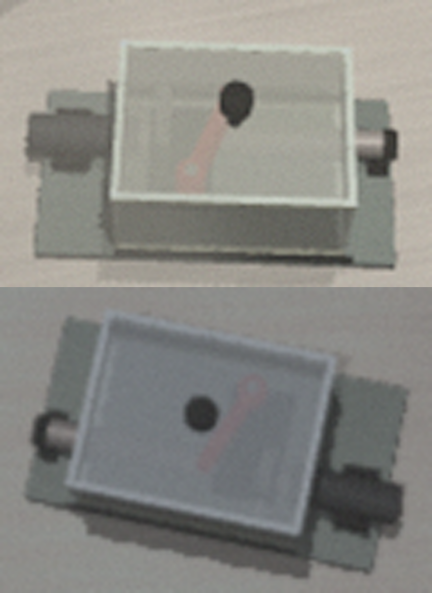

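```bash
cat >> h.py <<'E'
from scipy.spatial.transform import Rotation as R
def need(p=None,yaw=None):
    """total move (tool frame) to TCP p, tool y down, jaws(z) along the axis (-sin yaw, cos yaw) or its opposite"""
    s=get_state(); r=R.from_quat(s["tcp_rot"]); M=r.as_matrix()
    out=np.zeros(3)
    if yaw is not None:
        z=np.array([-np.sin(yaw),np.cos(yaw),0]); z*=np.sign(z@M[:,2]) ; y=np.array([0,0,-1.])
        out=(r.inv()*R.from_matrix(np.c_[np.cross(y,z),y,z])).as_rotvec()
    print("turn",out.round(4))
    if p is not None:
        d=np.asarray(p)-s["eef_pos"]; print("shift now",(M.T@d).round(4)," after turn",((r*R.from_rotvec(out)).as_matrix().T@d).round(4))
    print("t",s["time"],"tcp",s["eef_pos"].round(4),"F",s["contact_force"].round(1),"op",round(s["opening"],3))
    return M
E
python3 - <<'E'
from h import *
S,T=camera_model("scene"),camera_model("top")
k=plane(T,305.6,230,.13);print("knob",k,"scene pred",proj(S,k))
# cover top corners in top crop: crop scaled 432/120=3.6 px, second image offset y
def q(x,y,z): return plane(T,250+x/3.6,195+(y-288)/3.6,z)
C=[q(107,318,.096),q(335,357,.096),q(300,530,.096),q(70,488,.096)]
print(np.round(C,4),np.mean(C,0)); d=C[0]-C[1]+C[3]-C[2];print("yaw",np.arctan2(-d[0],d[1]))
print(need([k[0],k[1],.25],np.arctan2(-d[0],d[1])))
a=cv2.imread("pics/scene0.png");print(camera_model("wrist")["pose"])
E
```

```text
knob [0.52215313 0.12450367 0.13      ] scene pred [332.69424125 240.58220892]
[[0.6063 0.1969 0.096 ]
 [0.5718 0.0186 0.096 ]
 [0.4359 0.0491 0.096 ]
 [0.4717 0.2267 0.096 ]] [0.52143125 0.12282335 0.096     ]
yaw -0.19497529282790396
turn [2.200e-03 5.508e-01 3.000e-04]
shift now [-5.327e-01  6.000e-04 -6.092e-01]  after turn [-0.1351 -0.0009 -0.7979]
t 0.1 tcp [ 0.2351 -0.6322  0.2491] F [ 0.8 -0.1  0. ] op 0.999
[[-9.37355700e-01 -4.32860868e-04  3.48373512e-01]
 [-3.48373610e-01  2.15381028e-03 -9.37353289e-01]
 [-3.44586891e-04 -9.99997587e-01 -2.16968365e-03]]
[[ 0.34796744 -0.88613158 -0.30608739  0.31386226]
 [-0.93750363 -0.32972186 -0.11122243 -0.60412536]
 [-0.002366    0.32565983 -0.94548404  0.37270486]
 [ 0.          0.          0.          1.        ]]
```

Request:
carry_out([
  [0,0,0,-0.038,0,-0.0435,-1],
  [0,0,0,-0.038,0,-0.0435,-1],
  [0,0,0,-0.038,0,-0.0435,-1],
  [0,0,0,-0.038,0,-0.0435,-1],
  [0,0,0,-0.038,0,-0.0435,-1],
  [0,0,0,-0.038,0,-0.0435,-1],
  [0,0,0,-0.038,0,-0.0435,-1],
  [0,0,0,-0.038,0,-0.0435,-1],
  [0,0,0,-0.038,0,-0.0435,-1],
  [0,0,0,-0.038,0,-0.0435,-1],
])

```text
time: 1.35
eef_pos: [0.4399, -0.0907, 0.2501]
tcp_rot: [0.125, -0.696, 0.696, -0.125]
contact_force: [1.1, 0.5, 0.3]
opening: 0.999
```

Request:
carry_out([
  [0,0,0,-0.038,0,-0.0435,-1],
  [0,0,0,-0.038,0,-0.0435,-1],
  [0,0,0,-0.038,0,-0.0435,-1],
  [0,0,0,-0.038,0,-0.0435,-1],
  [0,0.138,0,0,0,0,-1],
  [0,0.138,0,0,0,0,-1],
  [0,0.138,0,0,0,0,-1],
  [0,0.138,0,0,0,0,-1],
  [0,0,0,0,0,0,-1],
])

```text
time: 2.48
eef_pos: [0.5214, 0.1235, 0.2498]
tcp_rot: [-0.068, -0.704, 0.704, 0.069]
contact_force: [0.3, 0.6, 0.4]
opening: 1.001
```

Run:
```python
from h import *
need([.522,.1245,.25],-.195)
cv2.imwrite("pics/w1.png",read_camera("wrist"));m=camera_model("wrist");np.save("w1.npy",m["pose"]);print(m["camera_matrix"])
print(proj(m,np.array([.522,.1245,.125])))
```

```text
turn [-0.0002  0.0004  0.001 ]
shift now [-0.0004 -0.0002 -0.0011]  after turn [-0.0004 -0.0002 -0.0011]
t 2.475 tcp [0.5214 0.1235 0.2498] F [0.3 0.6 0.4] op 1.001
[[348.85904398   0.         316.70533794]
 [  0.         348.85904398 240.82461192]
 [  0.           0.           1.        ]]
[313.96283281 238.37091755]
```

View pics/w1.png

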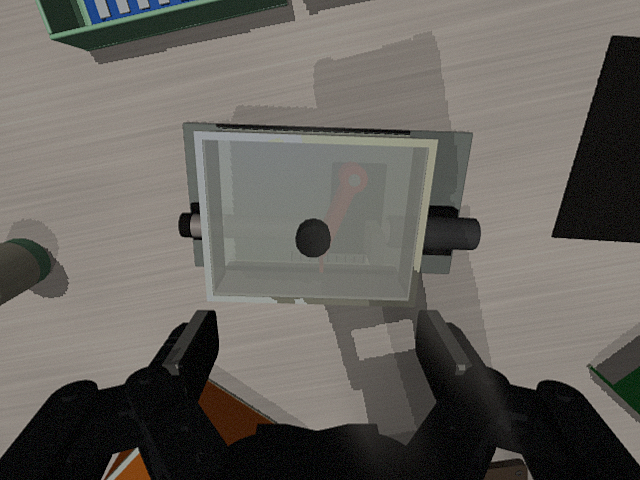

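Request:
carry_out([
  [0,0,0,0,0.03,-0.001,-1],
  [0,0,0,0,0.03,0,-1],
  [0,0,0,0,0.03,0,-1],
  [0,0,0,0,0.03,0,-1],
  [0,0,0,0,0,0,1],
  [0,0,0,0,0,0,1],
  [0,0,0,0,0,0,1],
  [0,0,0,0,0,0,1],
  [0,0,0,0,0,0,1],
  [0,0,0,0,0,0,1],
], squeeze=40)

```text
time: 3.78
eef_pos: [0.5232, 0.1248, 0.1322]
tcp_rot: [0.07, 0.704, -0.703, -0.068]
contact_force: [-0.4, 1.7, 5.8]
opening: 0.292
```

Run:
```python
from h import *
m=camera_model("wrist");m["pose"]=np.load("w1.npy")
a,b=plane(m,185,123,.01),plane(m,472,132,.01);print(a,b,np.arctan2(-(a-b)[0],(a-b)[1]), np.linalg.norm(a-b))
need([.522,.1245,.13],-.195)
```

```text
[0.62650517 0.23438078 0.01      ] [ 0.56326914 -0.04315514  0.01      ] -0.2240236275441561 0.2846488777474862
turn [ 0.0013 -0.0011 -0.0033]
shift now [0.0011 0.0022 0.0005]  after turn [0.0011 0.0022 0.0005]
t 3.775 tcp [0.5232 0.1248 0.1322] F [-0.4  1.7  5.8] op 0.292
```

Request:
carry_out([
  [0,0,0,0,-0.008,0,1],
  [0,0,0,0,-0.012,0,1],
  [0,0,0,0,-0.02,0,1],
  [0,0,0,0,-0.02,0,1],
  [0,0,0,0,-0.02,0,1],
  [0,0,0,0,-0.02,0,1],
  [0,0,0,0,-0.015,0,1],
  [0,0,0,0,-0.005,0,1],
  [0,0,0,0,0,0,1],
])

```text
time: 4.9
eef_pos: [0.5217, 0.1244, 0.2502]
tcp_rot: [-0.069, -0.704, 0.704, 0.069]
contact_force: [-0.1, 0.5, -2.9]
opening: 0.288
```

Run:
```python
from h import *
need([.4936,-.2804,.25],-.25)
cv2.imwrite("pics/scene1.png",read_camera("scene")[180:330,110:420]);cv2.imwrite("pics/w2.png",read_camera("wrist"))
np.save("w2.npy",camera_model("wrist")["pose"])
```

```text
turn [-0.0001  0.0538  0.0002]
shift now [-5.130e-02  2.000e-04  4.025e-01]  after turn [-7.290e-02  2.000e-04  3.992e-01]
t 4.9 tcp [0.5217 0.1244 0.2502] F [-0.1  0.5 -2.9] op 0.288
```

View pics/scene1.png

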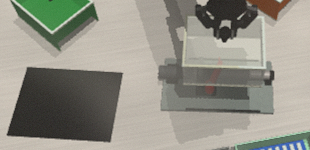

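Request:
carry_out([
  [0,0,0,-0.002,0,0.015,1],
  [0,0,0,-0.0038,0,0.03,1],
  [0,0,0,-0.0057,0,0.045,1],
  [0,0,0,-0.0057,0,0.045,1],
  [0,0,0,-0.0057,0,0.045,1],
  [0,0,0,-0.0057,0,0.045,1],
  [0,0,0,-0.0057,0,0.045,1],
  [0,0,0,-0.0057,0,0.045,1],
  [0,0,0,-0.0057,0,0.045,1],
  [0,0,0,-0.0038,0,0.03,1],
])

```text
time: 6.25
eef_pos: [0.4932, -0.2704, 0.2497]
tcp_rot: [-0.07, -0.704, 0.704, 0.07]
contact_force: [0.4, 0.6, -3.1]
opening: 0.289
```

Request:
carry_out([
  [0,0,0,-0.0016,0,0.0125,1],
  [0,0.02,0,0,0,0,1],
  [0,0.02,0,0,0,0,1],
  [0,0,0,0,0,0,1],
  [0,0,0,0,0,0,1],
])

```text
time: 6.88
eef_pos: [0.4937, -0.2795, 0.2504]
tcp_rot: [0.083, 0.702, -0.702, -0.083]
contact_force: [0.3, -0.7, -2.7]
opening: 0.285
```

Run:
```python
from h import *
need([.4936,-.2804,.128],-.235)
b=read_camera("top");cv2.imwrite("pics/top2.png",cv2.resize(b[170:320,230:530],None,fx=2.6,fy=2.6,interpolation=2))
cv2.imwrite("pics/top2f.png",b)
```

```text
turn [ 0.      0.     -0.0001]
shift now [-1.000e-04  1.224e-01  9.000e-04]  after turn [-1.000e-04  1.224e-01  9.000e-04]
t 6.875 tcp [ 0.4937 -0.2795  0.2504] F [ 0.3 -0.7 -2.7] op 0.285
```

View pics/top2.png

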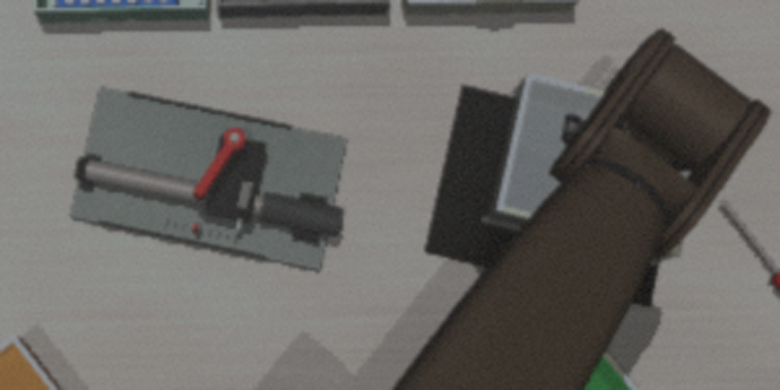

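Request:
carry_out([
  [0,0,0,0,0.02,0.001,1],
  [0,0,0,0,0.03,0,1],
  [0,0,0,0,0.03,0,1],
  [0,0,0,0,0.025,0,1],
  [0,0,0,0,0.01,0,1],
  [0,0,0,0,0.005,0,1],
  [0,0,0,0,0.002,0,1],
  [0,0,0,0,0.001,0,1],
  [0,0,0,0,0,0,1],
])

```text
time: 8.05
eef_pos: [0.4937, -0.2815, 0.1281]
tcp_rot: [-0.084, -0.702, 0.702, 0.083]
contact_force: [0.5, -0.9, -2.1]
opening: 0.286
```

Request:
carry_out([
  [0,0,0,0,0.001,0,1],
  [0,0,0,0,0.001,0,1],
  [0,0,0,0,0.0005,0,1],
  [0,0,0,0,0,0,1],
])

```text
time: 8.55
eef_pos: [0.4934, -0.2814, 0.1263]
tcp_rot: [-0.083, -0.702, 0.702, 0.083]
contact_force: [-4.0, 2.6, 4.8]
opening: 0.29
```

Seated (upward force now). Release, rise, and go back over the stand.

Request:
carry_out([
  [0,0,0,0,0,0,0.2],
  [0,0,0,0,0,0,-0.4],
  [0,0,0,0,0,0,-1],
  [0,0,0,0,0,0,-1],
  [0,0,0,0,0,0,-1],
  [0,0,0,0,-0.02,0,-1],
  [0,0,0,0,-0.04,0,-1],
  [0,0,0,0,-0.04,0,-1],
  [0,0,0,0,-0.02,0,-1],
])

```text
time: 9.68
eef_pos: [0.4943, -0.2821, 0.2492]
tcp_rot: [-0.085, -0.701, 0.703, 0.081]
contact_force: [-0.1, -0.5, -0.5]
opening: 0.999
```

Run:
```python
from h import *
# measure stand features in earlier top picture (arm-free)
T=camera_model("top")
f=lambda x,y,z:plane(T,230+x/2.6,170+y/2.6,z)
c=[f(102,87,.01),f(347,137,.01),f(320,271,.01),f(71,217,.01)]
print(np.round(c,4),np.mean(c,0)); d=c[0]-c[1]+c[3]-c[2];yaw=np.arctan2(-d[0],d[1]);print(yaw)
print("fin?",f(248,195,.086),"hinge",f(233,137,.08),"tip",f(200,192,.08),"mark",f(196,230,.05))
need([.5,.1,.24],-.21)
m=read_camera("wrist");cv2.imwrite("pics/w3.png",m)
```

```text
[[ 0.6262  0.2329  0.01  ]
 [ 0.5629 -0.046   0.01  ]
 [ 0.4103 -0.0109  0.01  ]
 [ 0.4763  0.2687  0.01  ]] [0.51888288 0.11120911 0.01      ]
-0.22749133568422672
fin? [0.48627377 0.06995575 0.086     ] hinge [0.55159703 0.08486651 0.08      ] tip [0.49139434 0.12187589 0.08      ] mark [0.45379292 0.12718867 0.05      ]
turn [-0.0028 -0.0261 -0.0054]
shift now [ 0.0839  0.0077 -0.3728]  after turn [ 0.0741  0.0092 -0.3749]
t 9.675 tcp [ 0.4943 -0.2821  0.2492] F [-0.1 -0.5 -0.5] op 0.999
```

Request:
carry_out([
  [0,0,0,0.0132,0,-0.0446,-1],
  [0,0,0,0.0132,0,-0.0446,-1],
  [0,0,0,0.0132,0,-0.0446,-1],
  [0,0,0,0.0132,0,-0.0446,-1],
  [0,0,0,0.0132,0,-0.0446,-1],
  [0,0,0,0.0132,0,-0.0446,-1],
  [0,0,0,0.0132,0,-0.0446,-1],
  [0,0,0,0.0132,0,-0.0446,-1],
  [0,-0.01,0,0,0,0,-1],
  [0,0,0,0,0,0,-1],
])

```text
time: 10.98
eef_pos: [0.4738, 0.0901, 0.2441]
tcp_rot: [-0.079, -0.702, 0.703, 0.08]
contact_force: [-0.1, 0.3, -0.2]
opening: 0.996
```

Run:
```python
from h import *
need([.475,.09,.25],-.225)
m=camera_model("wrist");im=read_camera("wrist");cv2.imwrite("pics/w4.png",im);np.save("w4.npy",m["pose"])
print(proj(m,np.array([.487,.072,.086])))
```

```text
turn [-0.0008 -0.0006  0.0011]
shift now [-0.0012 -0.0059 -0.0002]  after turn [-0.0012 -0.0059 -0.0002]
t 10.975 tcp [0.4738 0.0901 0.2441] F [-0.1  0.3 -0.2] op 0.996
[333.18768451 206.4917545 ]
```

View pics/w4.png

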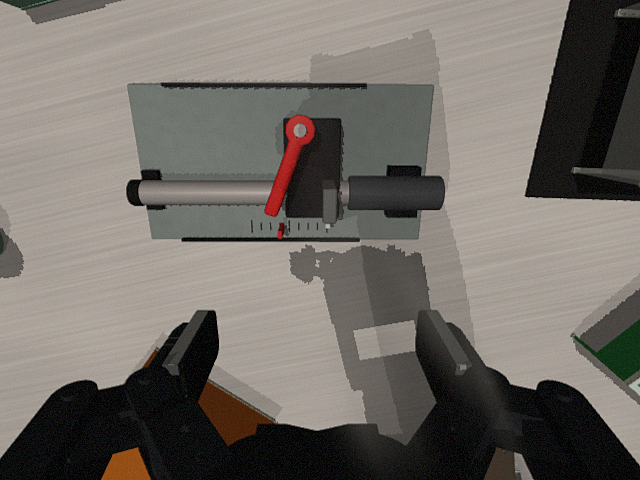

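Run:
```python
from h import *
im=cv2.imread("pics/w4.png")[95:250,230:360]
b=read_camera("top");cv2.imwrite("pics/top3f.png",b);b=b[190:300,370:510]
a=cv2.resize(im,None,fx=3.8,fy=3.8,interpolation=2);c=cv2.resize(b,None,fx=2.1,fy=2.1,interpolation=2)
o=np.zeros((a.shape[0],a.shape[1]+c.shape[1],3),np.uint8);o[:,:a.shape[1]]=a;o[:c.shape[0],a.shape[1]:]=c
cv2.imwrite("pics/z4.png",o);print(a.shape)
```

```text
(589, 494, 3)
```

View pics/z4.png

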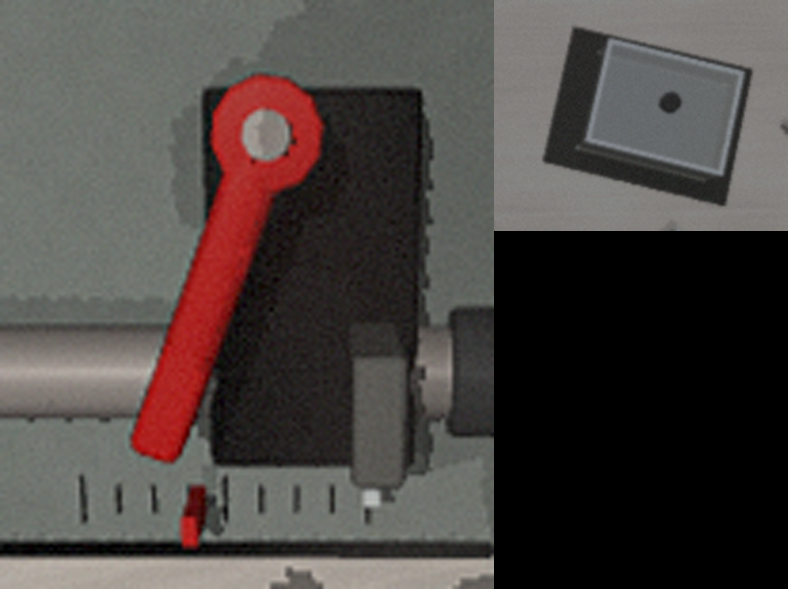

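Run:
```python
from h import *
m=camera_model("wrist");m["pose"]=np.load("w4.npy");T=camera_model("top")
yaw=-.225;ex=np.array([np.cos(yaw),np.sin(yaw)]);ey=np.array([-np.sin(yaw),np.cos(yaw)])
f=lambda x,y,z:plane(m,230+x/3.8,95+y/3.8,z)[:2]
P={"fin":f(380,420,.086),"ptr":f(371,497,.04),"mark":f(190,531,.04),"ptr46":f(371,497,.046),"hinge":f(266,133,.08),"tip":f(157,455,.08),"t0":f(367,515,.01),"t5":f(225,495,.01)}
for k,v in P.items(): print(k,v.round(4),"stand x,y",(ex@v).round(4),(ey@v).round(4))
a,b=plane(m,129,84,.01),plane(m,433,85,.01);print("yaw",np.arctan2(-(a-b)[0],(a-b)[1]),np.linalg.norm(a-b))
print("knob",plane(T,453.8,238.6,.13))
im=cv2.imread("pics/w4.png").astype(int)
B,G,Rr=im[...,0],im[...,1],im[...,2]
w=np.zeros(B.shape,bool);w[215:240,320:340]=(im.min(2)[215:240,320:340]>170);print(blob(w))
r=np.zeros(B.shape,bool);r[222:245,270:290]=((Rr-G)>60)[222:245,270:290];print(blob(r))
```

```text
fin [0.4884 0.0744] stand x,y 0.4595 0.1815
ptr [0.4581 0.0816] stand x,y 0.4283 0.1818
mark [0.4596 0.1295] stand x,y 0.4191 0.2287
ptr46 [0.4598 0.0814] stand x,y 0.4301 0.182
hinge [0.5516 0.0846] stand x,y 0.5188 0.2055
tip [0.4903 0.1248] stand x,y 0.4501 0.2311
t0 [0.4442 0.0849] stand x,y 0.414 0.1819
t5 [0.4589 0.1226] stand x,y 0.42 0.2218
yaw -0.22907016708496136 0.2854487580567437
knob [ 0.49115335 -0.28071282  0.13      ]
[]
[((np.float64(280.0), np.float64(231.6)), array([278, 224,   6,  15,  53], dtype=int32))]
```

Request:
carry_out([
  [0,0.002,0,-0.0178,0.02,-0.0165,-1],
  [0,0,0,0,0.03,0,-1],
  [0,0,0,0,0.03,0,-1],
  [0,0,0,0,0.03,0,-1],
  [0,0,0,0,0.017,0,-1],
  [0,0,0,0,0,0,-1],
])

```text
time: 11.82
eef_pos: [0.4945, 0.1017, 0.1166]
tcp_rot: [-0.08, -0.702, 0.703, 0.082]
contact_force: [0.9, 0.4, -0.4]
opening: 1.0
```

Run:
```python
from h import *
need([.4948,.1022,.067],-.227)
m=camera_model("wrist");im=read_camera("wrist");cv2.imwrite("pics/w5.png",im);np.save("w5.npy",m["pose"])
```

```text
turn [-0.0007 -0.0026  0.0028]
shift now [-0.0003  0.0496 -0.0006]  after turn [-0.0002  0.0496 -0.0006]
t 11.825 tcp [0.4945 0.1017 0.1166] F [ 0.9  0.4 -0.4] op 1.0
```

View pics/w5.png

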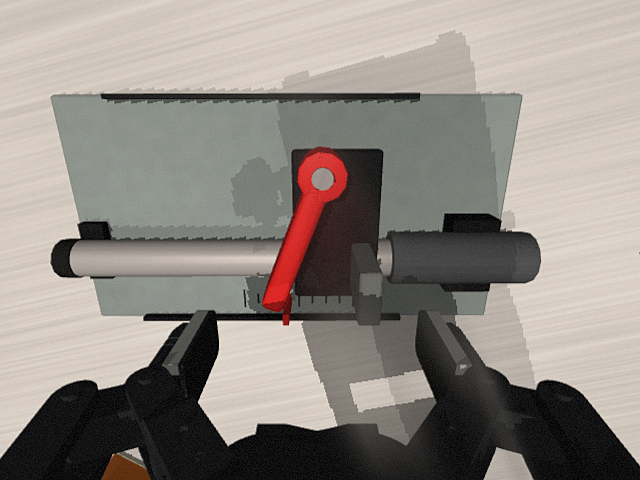

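Request:
carry_out([
  [0,0,0,0,0.02,0,-1],
  [0,0,0,0,0.018,0,-1],
  [0,0,0,0,0.01,0,-1],
  [0,0,0,0,0,0,-1],
  [0,0,0,0,0,0,-1],
])

```text
time: 12.5
eef_pos: [0.4957, 0.1025, 0.0704]
tcp_rot: [0.081, 0.703, -0.702, -0.08]
contact_force: [0.2, -0.4, -0.1]
opening: 0.997
```

Request:
carry_out([
  [0,0,0,0,0.002,-0.004,-1],
  [0,0,0,0,0,-0.005,-1],
  [0,0,0,0,0,-0.006,-1],
  [0,0,0,0,0,-0.006,-1],
  [0,0,0,0,0,-0.006,-1],
  [0,0,0,0,0,-0.006,-1],
  [0,0,0,0,0,-0.006,-1],
  [0,0,0,0,0,0,-1],
  [0,0,0,0,0,0,-1],
])

```text
time: 13.62
eef_pos: [0.5041, 0.1404, 0.068]
tcp_rot: [-0.08, -0.702, 0.703, 0.08]
contact_force: [-0.9, -4.4, 3.1]
opening: 1.002
```

```bash
cat >> h.py <<'E'
def look(n):
    s=get_state();m=camera_model("wrist");im=read_camera("wrist");cv2.imwrite(f"pics/{n}.png",im);np.save(n+".npy",m["pose"])
    e=s["eef_pos"];yaw=-.225;ex=np.array([np.cos(yaw),np.sin(yaw)]);ey=np.array([-np.sin(yaw),np.cos(yaw)])
    print("t",s["time"],"tcp x'y'z",(ex@e[:2]).round(4),(ey@e[:2]).round(4),e[2].round(4),"F x'y'z",(ex@s["contact_force"][:2]).round(1),(ey@s["contact_force"][:2]).round(1),s["contact_force"][2].round(1),"op",s["opening"])
    for k,x,y,z in(("mark",.4191,.2287,.04),("hinge",.5188,.2055+.047,.08),("fin@mark",.4595,.2287,.086),("ptr@mark",.4283,.2287,.04)):
        q=ex*x+ey*y; print(k,"pred px",proj(m,np.array([*q,z])).round(1))
    return im,m
E
python3 - <<'E'
from h import *
im,m=look("w6")
E
```

```text
t 13.625 tcp x'y'z 0.4601 0.2493 0.068 F x'y'z 0.1 -4.5 3.1 op 1.001868220234162
mark pred px [354.2 371.3]
hinge pred px [303.4 203.4]
fin@mark pred px [370.4 365.8]
ptr@mark pred px [354.8 356.7]
```

View pics/w6.png

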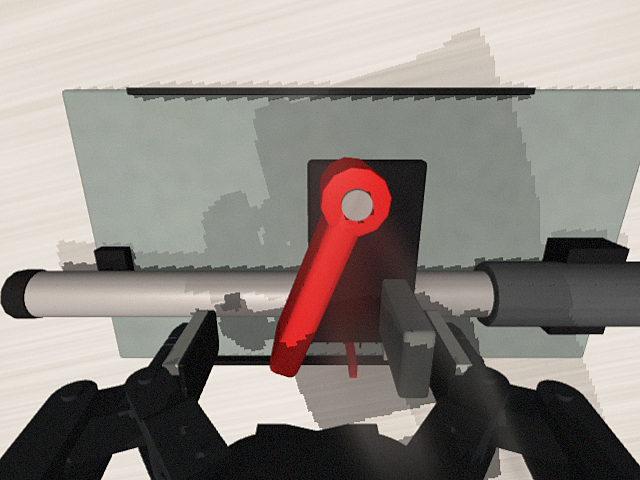

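```bash
cat >> h.py <<'E'
def leg(n,win,z=.08,show=True):
    """hinge pin (grey disc inside red) -> y' on z plane"""
    im=cv2.imread(f"pics/{n}.png").astype(int);m=camera_model("wrist");m=dict(m,pose=np.load(n+".npy"))
    x0,x1,y0,y1=win;k=np.zeros(im.shape[:2],bool);c=im[y0:y1,x0:x1];k[y0:y1,x0:x1]=(c.min(2)>95)&(c.max(2)-c.min(2)<50)
    b=max(blob(k),key=lambda t:t[1][4]);p=plane(m,*b[0],z)[:2];yaw=-.225
    print(n,"pin px",b[0],b[1],"x'",np.cos(yaw)*p[0]+np.sin(yaw)*p[1],"y'",-np.sin(yaw)*p[0]+np.cos(yaw)*p[1])
E
python3 - <<'E'
from h import *
leg("w4",(292,308,122,138)); leg("w5",(306,340,163,194)); leg("w6",(335,380,185,226))
# mark top, refined, in w5/w6
for n,w in(("w4",(272,290,228,245)),("w5",(278,296,300,330)),("w6",(340,365,340,382))):
    im=cv2.imread(f"pics/{n}.png").astype(int);m=camera_model("wrist");m["pose"]=np.load(n+".npy")
    k=np.zeros(im.shape[:2],bool);c=im[w[2]:w[3],w[0]:w[1]];k[w[2]:w[3],w[0]:w[1]]=(c[...,2]-c[...,1])>60
    for b in blob(k):
        for z in(.035,.04): p=plane(m,*b[0],z)[:2];print(n,b[0],b[1],z,np.cos(.225)*p[0]-np.sin(.225)*p[1],"y'",np.sin(.225)*p[0]+np.cos(.225)*p[1])
E
```

```text
w4 pin px (np.float64(299.4), np.float64(130.0)) [294 124  12  13 128] x' 0.5187850432878279 y' 0.2059904582144817
w5 pin px (np.float64(322.2), np.float64(178.5)) [312 168  22  22 386] x' 0.5184073244168412 y' 0.2056562838179109
w6 pin px (np.float64(356.6), np.float64(204.8)) [341 190  32  31 761] x' 0.5182600636128336 y' 0.23510825827594545
w4 (np.float64(279.7), np.float64(233.4)) [278 228   5  11  41] 0.035 0.4189121469058357 y' 0.2295464760744272
w4 (np.float64(279.7), np.float64(233.4)) [278 228   5  11  41] 0.04 0.42052474364269454 y' 0.22898919168210743
w5 (np.float64(284.6), np.float64(309.8)) [278 300  13  25 225] 0.035 0.42388348001753823 y' 0.2300764346420158
w5 (np.float64(284.6), np.float64(309.8)) [278 300  13  25 225] 0.04 0.426812569926462 y' 0.22954002200164364
w6 (np.float64(353.0), np.float64(371.0)) [350 365   7  13  84] 0.035 0.4151775011528485 y' 0.22872178609800453
w6 (np.float64(353.0), np.float64(371.0)) [350 365   7  13  84] 0.04 0.41929934903289734 y' 0.22933821195319504
```

Request:
carry_out([
  [0,0,0,0,0,-0.005,-1],
  [0,0,0,0,0,-0.005,-1],
  [0,0,0,0,0,-0.005,-1],
  [0,0,0,0,0,-0.003,-1],
  [0,0,0,0,0,0,-1],
  [0,0,0,0,0,0,-1],
])

```text
time: 14.42
eef_pos: [0.5082, 0.1578, 0.068]
tcp_rot: [-0.081, -0.702, 0.703, 0.08]
contact_force: [-2.0, -3.8, 3.9]
opening: 0.997
```

Run:
```python
from h import *
im,m=look("w7");leg("w7",(335,380,185,226))
for n in("scene","top"): cv2.imwrite(f"pics/{n}7.png",read_camera(n))
a=cv2.imread("pics/scene7.png");c=cv2.resize(a[225:300,265:390],None,fx=4,fy=4,interpolation=2)
w=im[230:420,200:500];o=np.zeros((300,800,3),np.uint8);o[:,:500]=c;o[:190,500:]=w;cv2.imwrite("pics/z7.png",o)
```

```text
t 14.425 tcp x'y'z 0.4602 0.2672 0.068 F x'y'z -1.1 -4.2 3.9 op 0.997026547276434
mark pred px [388.1 371.4]
hinge pred px [358.2 203.4]
fin@mark pred px [419.4 365.9]
ptr@mark pred px [389.3 356.8]
w7 pin px (np.float64(356.5), np.float64(205.0)) [341 190  32  31 756] x' 0.5182637664767481 y' 0.25302130120357147
```

View pics/z7.png

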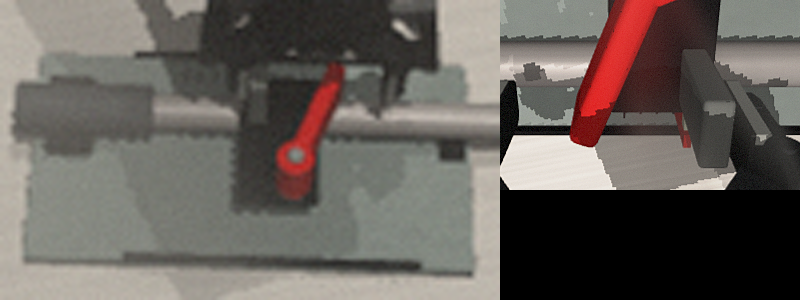

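Request:
carry_out([
  [0,0,0,0,0,0.001,-0.95],
  [0,0,0,0,0,0.001,-0.9],
  [0,0,0,0,0,0.001,-0.85],
  [0,0,0,0,0,0.001,-0.8],
  [0,0,0,0,0,0,-0.8],
], squeeze=30)

```text
time: 15.2
eef_pos: [0.5072, 0.1539, 0.0679]
tcp_rot: [-0.081, -0.702, 0.703, 0.08]
contact_force: [-1.0, -4.7, 3.1]
opening: 0.899
```

Run:
```python
from h import *
im,m=look("w8");leg("w8",(325,400,175,235))
```

```text
t 15.2 tcp x'y'z 0.4601 0.2632 0.0679 F x'y'z 0.1 -4.8 3.1 op 0.8990350079687215
mark pred px [380.6 371.6]
hinge pred px [345.9 203.5]
fin@mark pred px [408.5 366.2]
ptr@mark pred px [381.6 357. ]
w8 pin px (np.float64(343.4), np.float64(205.0)) [328 190  32  31 769] x' 0.5182868308580074 y' 0.25330358832200883
```

Request:
carry_out([
  [0,0,0,0,0,0.0011,-0.75],
  [0,0,0,0,0,0.0011,-0.7],
  [0,0,0,0,0,0.0011,-0.65],
  [0,0,0,0,0,0.0011,-0.6],
  [0,0,0,0,0,0.0011,-0.55],
  [0,0,0,0,0,0.0011,-0.5],
  [0,0,0,0,0,0,-0.5],
])

```text
time: 16.12
eef_pos: [0.5056, 0.1475, 0.0678]
tcp_rot: [-0.08, -0.702, 0.703, 0.081]
contact_force: [-0.8, -4.5, 2.9]
opening: 0.749
```

Run:
```python
from h import *
im,m=look("w9");leg("w9",(305,380,175,235))
```

```text
t 16.125 tcp x'y'z 0.46 0.2566 0.0678 F x'y'z 0.2 -4.5 2.9 op 0.7491372993898643
mark pred px [368.1 371.4]
hinge pred px [325.7 203.1]
fin@mark pred px [390.5 366. ]
ptr@mark pred px [368.9 356.8]
w9 pin px (np.float64(323.3), np.float64(204.5)) [308 189  31  32 763] x' 0.5183312147539927 y' 0.25326634664263814
```

Request:
carry_out([
  [0,0,0,0,0,0.0012,-0.45],
  [0,0,0,0,0,0.0011,-0.4],
  [0,0,0,0,0,0.0011,-0.35],
  [0,0,0,0,0,0.0011,-0.3],
  [0,0,0,0,0,0.0011,-0.25],
  [0,0,0,0,0,0,-0.25],
])

```text
time: 16.92
eef_pos: [0.5044, 0.1422, 0.0681]
tcp_rot: [0.08, 0.703, -0.702, -0.081]
contact_force: [-2.4, -4.3, 5.9]
opening: 0.626
```

Run:
```python
from h import *
im,m=look("w10");leg("w10",(288,360,175,235))
```

```text
t 16.925 tcp x'y'z 0.4599 0.2511 0.0681 F x'y'z -1.4 -4.7 5.9 op 0.6259094056013899
mark pred px [357.7 371. ]
hinge pred px [308.8 202.9]
fin@mark pred px [375.4 365.4]
ptr@mark pred px [358.3 356.4]
w10 pin px (np.float64(306.6), np.float64(204.4)) [291 189  32  32 761] x' 0.5183147775523885 y' 0.2532371771742219
```

Request:
carry_out([
  [0,0,0,0,0,0.0011,-0.2],
  [0,0,0,0,0,0.0011,-0.15],
  [0,0,0,0,0,0.0011,-0.1],
  [0,0,0,0,0,0.0011,-0.05],
  [0,0,0,0,0,0.0011,0],
  [0,0,0,0,0,0.0011,0.05],
  [0,0,0,0,0,0,0.05],
])

```text
time: 17.85
eef_pos: [0.503, 0.1358, 0.0682]
tcp_rot: [0.081, 0.703, -0.702, -0.081]
contact_force: [-2.5, -5.0, 5.8]
opening: 0.473
```

Run:
```python
from h import *
im,m=look("w11");leg("w11",(265,340,175,235))
```

```text
t 17.85 tcp x'y'z 0.46 0.2446 0.0682 F x'y'z -1.3 -5.5 5.8 op 0.47346279596474744
mark pred px [345.2 371.1]
hinge pred px [288.7 203.1]
fin@mark pred px [357.4 365.5]
ptr@mark pred px [345.6 356.5]
w11 pin px (np.float64(286.5), np.float64(204.6)) [271 190  32  31 754] x' 0.5183156509195863 y' 0.2532476653864564
```

Request:
carry_out([
  [0,0,0,0,0,0.0011,0.1],
  [0,0,0,0,0,0.0011,0.15],
  [0,0,0,0,0,0.0004,0.2],
  [0,0,0,0,0,0,0.25],
  [0,0,0,0,0,0,0.3],
  [0,0,0,0,0,0,0.3],
])

```text
time: 18.65
eef_pos: [0.5024, 0.1334, 0.0684]
tcp_rot: [0.08, 0.703, -0.702, -0.08]
contact_force: [-2.4, -4.2, 6.5]
opening: 0.41
```

Run:
```python
from h import *
im,m=look("w12");leg("w12",(255,330,175,235))
```

```text
t 18.65 tcp x'y'z 0.46 0.2422 0.0684 F x'y'z -1.4 -4.6 6.5 op 0.4103921015794426
mark pred px [340.6 370.8]
hinge pred px [281.7 202.9]
fin@mark pred px [350.8 365.1]
ptr@mark pred px [341.  356.2]
w12 pin px (np.float64(278.0), np.float64(204.5)) [263 189  31  32 756] x' 0.5182749681172327 y' 0.2537244879575039
```

View pics/w12.png

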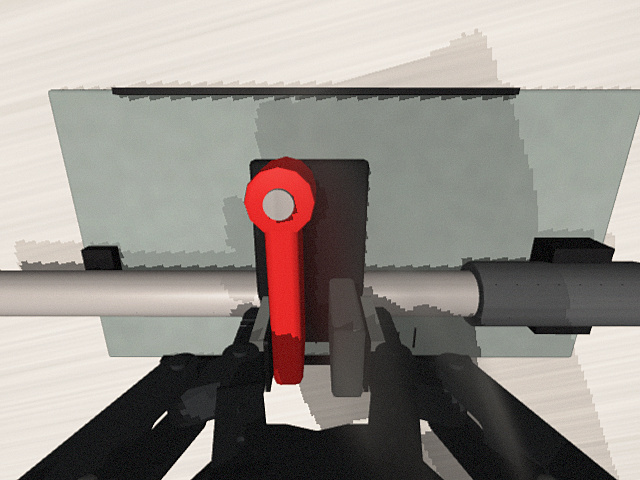

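Request:
carry_out([
  [0,0,0,0,0,0.0003,0.4],
  [0,0,0,0,0,0.0003,0.6],
  [0,0,0,0,0,0,1],
  [0,0,0,0,0,0,1],
  [0,0,0,0,0,0,1],
  [0,0,0,0,0,0,1],
], squeeze=40)

```text
time: 19.45
eef_pos: [0.5023, 0.133, 0.0685]
tcp_rot: [0.08, 0.703, -0.702, -0.08]
contact_force: [-2.6, -4.2, 7.3]
opening: 0.396
```

Run:
```python
from h import *
im,m=look("w13");leg("w13",(255,330,175,235))
r=(im[...,2].astype(int)-im[...,1])>70
for y in(270,300,330,360): x=np.where(r[y,220:335])[0]+220;print(y,x.min(),x.max())
# mark seen now?
k=np.zeros(r.shape,bool);k[350:390,310:380]=r[350:390,310:380];print(blob(k))
T=camera_model("top");b=read_camera("top");cv2.imwrite("pics/top13.png",b)
d=np.zeros(b.shape[:2],bool);d[225:250,440:470]=b[225:250,440:470].max(2)<60
for q in blob(d): print("cover knob",plane(T,*q[0],.13),q[1])
```

```text
t 19.45 tcp x'y'z 0.46 0.2417 0.0685 F x'y'z -1.6 -4.7 7.3 op 0.39606529012398534
mark pred px [339.8 370.7]
hinge pred px [280.5 202.8]
fin@mark pred px [349.6 364.9]
ptr@mark pred px [340.1 356.1]
w13 pin px (np.float64(277.4), np.float64(204.3)) [262 189  31  31 754] x' 0.5183068231367413 y' 0.2535254583663933
270 267 300
300 269 302
330 272 301
360 274 303
[]
cover knob [ 0.49116283 -0.28016654  0.13      ] [449 234  10  10  66]
```

Request:
carry_out([
  [0,0,0,0,0,0.0004,1],
  [0,0,0,0,0,0,1],
  [0,0,0,0,0,0,1],
  [0,0,0,0,0,0,1],
])

```text
time: 20.05
eef_pos: [0.5023, 0.1326, 0.0685]
tcp_rot: [0.08, 0.703, -0.702, -0.08]
contact_force: [-3.3, -4.7, 7.8]
opening: 0.402
```

Run:
```python
from h import *
im,m=look("w14");leg("w14",(255,330,175,235))
# free end of the bar's top face: (z=.08) corners near rows ~350-375; compare lever direction
ex=np.array([np.cos(.225),-np.sin(.225)]);ey=np.array([np.sin(.225),np.cos(.225)])
for a in(0,.03,.06):
    q=ex*(.5183-.072*np.cos(a))+ey*(.2531+.072*np.sin(a)); print(a,"bar top edges near end px",[proj(m,np.array([*(q+s*.006*ey),.08])).round(1) for s in(1,-1)])
v=im[:,:,2].astype(int)-im[:,:,1]; print([(y,(np.where(v[y,220:335]>70)[0]+220)[[0,-1]]) for y in(345,352,358,364)])
```

```text
t 20.05 tcp x'y'z 0.46 0.2413 0.0685 F x'y'z -2.2 -5.3 7.8 op 0.40165656867651073
mark pred px [339.1 370.7]
hinge pred px [279.3 202.8]
fin@mark pred px [348.5 364.9]
ptr@mark pred px [339.4 356.1]
w14 pin px (np.float64(277.4), np.float64(204.3)) [262 189  31  31 752] x' 0.5183056727611473 y' 0.2531312789575981
0 bar top edges near end px [array([269.4, 382.7]), array([299.8, 382.6])]
0.03 bar top edges near end px [array([264. , 382.6]), array([294.3, 382.6])]
0.06 bar top edges near end px [array([258.5, 382.4]), array([288.9, 382.4])]
[(345, array([273, 304])), (352, array([273, 304])), (358, array([274, 302])), (364, array([274, 303]))]
```

```bash
python3 -c "
from plant import *
print(sign_off())"
```

```text
the job is handed in; nothing more can be done
None
```

I lifted the cover off by its knob and set it down upright on the mat. I then drew the tube out with a finger on the fin, lever open, and closed the jaws in small steps while moving the arm back to match. I handed in at about 20 s of the 64 s, still squeezing fin and lever with 40 N.

What the last checks showed:
- **Cover:** the knob is about 2–3 mm from the mat centre in the top view, and the cover stands upright.
- **Tube:** drawn out 47.4 mm, against a mark measured at about 47.3 mm. While the lever closed it drifted up to about 0.7 mm past that (48.0 mm), and I nudged it back.
- **Lever:** the bar edges in the wrist picture match an angle of about 0. The opening reads 34 mm where 36 mm was expected; the knob grasp also read about 1.5 mm small.
- **Forces:** contact force stayed below 10 N in every reading.

The white pointer was hidden behind the fin at the end. I judged the mark from the hinge pin's position and the earlier pointer-to-mark measurement, not from seeing the two level. I did not re-measure the bystanders; I saw no contact with them.

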